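# Load two sauce bottles from a sloped rack into the divided crate

## Robot

A 6-joint arm with a two-finger parallel gripper is mounted at the origin on the work surface. World frame = base frame: x ahead of the robot, y to its left, z up, the work surface at z = 0. Lengths are in m, angles in rad, forces in N, time in s.
With the tool pointing down it reaches from about 0.25 to 0.725 m from the base axis. Payload 4 kg.
Tool frame: the origin (TCP) lies at the very end of the fingers, on their centre line; the grasp point (between the pads) lies 19 mm behind it; z points along the fingers, y is the line along which they close (so a half turn about z gives the same grasp; the last joint's range is limited). The gripper opens to 85 mm and grips with 20 to 120 N. Pads are 22 mm wide; open, the fingers measure 114 mm over their backs; the gripper's body (76 mm by 85 mm) begins 54 mm behind the grasp point. The pads swing forward as they close: fully open they stand 13 mm farther back than shut.
Start: joints at [-1.197, 0.241, 0.005, 1.335, 0, 1.571], TCP at [0.183, -0.465, 0.231] pointing down, gripper open.
Joint ranges: [-2.72, 2.72], [-1.05, 1.87], [-1.09, 1.28], [-1.99, 2.15], [-1.42, 1.44], [-3.14, 3.14]. Speed limits (rad/s): [2.79, 2.79, 3.14, 3.14, 3.14, 3.14].

## Interface

Orientations are given as a unit quaternion [x, y, z, w].
In Python, from workcell import * gives the robot as it stands. The module is installed in compiled form; this text tells all that it offers.
- The arm moves only by the tool send_rows, never from a script. Its argument "steps" is text: rows parted by semicolons, each of 7 numbers parted by spaces: the opening, from -1 (shut) to 1 (fully open), then the shift along the world's x, y, z in m, then the turn, a rotation vector about the world's x, y, z in rad. A call has exactly 5 rows; each row shifts and turns the commanded pose from where the row before left it; what a row does not reach is not made up. A row lasts 1/12 s, in which the tool goes at most 41.7 mm and 7.16 degrees, less where a joint would pass 70% of its speed; a pose out of reach is approached as far as the arm can. A call is refused whole if a number of a shift passes 0.0417 or a number of a turn 0.125, either way. A call with a gripper value outside its range is refused whole. The fingers move at their own pace and stop on an object; the grip force is fixed at half the most. Time passes only in rows, so rows that do not move let the fingers close, or fill a call up. It gives the time, the measured TCP pose, the force, the opening and the grip force at its end, in the units of the state.
- get_obs(): the state, without advancing time (a new reading comes with each control period).
- camera(name): name is "side" or "top"; returns a dict with "frame" (384x512x3 uint8, red, green, blue), "range_z" (384x512 float32, m along the optical axis (not along the pixel's ray), 0 where there is no reading), "camera_matrix" (3x3 intrinsics, pixels), "extrinsics" (4x4, takes a point from world to camera coordinates). Camera axes: x right, y down, z forward; pixel columns grow to the right and rows downward; lengths in m; the calibration is good to about 2 mm. A picture is of the moment at which its call begins.
- job_done(): hands the job in; it is judged then, once.
The state is a dict: "clock": time; "joint_pos": joint angles; "joint_vel": joint speeds; "tau": joint torques, N m; "eef_pos": TCP position; "tool_rot": TCP orientation; "ft_force": force on the tool from outside, world axes, zero at the start; "ft_torque": the same for the moment, N m; "grip_width": finger opening in m; "grasp_force": force on a finger pad.
Only numpy, scipy, OpenCV 4.12 (cv2) and the standard library are available. Lean on these libraries where they do the work, as an engineer would, in place of code of your own. Each camera call takes 0.05 s, during which the arm holds its last target. There are 200 camera calls.

## Task

Take the red and the yellow sauce bottle out of the sloped rack and stand each one upright in the empty crate cell whose mouth is framed in its own colour. The packing boards in the bottom of the two cells differ in thickness, so lower each bottle slowly until it stands on its board before letting go, never dropping, banging or pressing it down hard; leave the jars and everything else where they are.

Things in the scene. Friction and masses are not known exactly. Their poses are not given: they have to be found in the camera images.
- crate: fixed black plastic crate, 160 mm (its x) by 237 mm (its y), 80 mm high, open on top, divided into 2 (along x) by 3 (along y) square cells 71 mm wide inside; walls and dividers 6 mm thick, all 80 mm high. Cell centres at x = -38.5, 38.5 mm, y = -77, 0, 77 mm; floor 6 mm thick. Origin: centre of its underside, z up.
- frame_red: flat red square frame, 83 mm outside, 71 mm inside, 2 mm thick, on top of the walls round the mouth of the empty cell meant for the red bottle. Origin: centre of the cell's mouth, level with the crate's rim. It carries the springy cork packing at the cell's bottom (gives 5 mm at 20 N); its top lies 2 to 34 mm above the crate's floor, unknown beforehand.
- frame_yellow: the same in yellow, round the cell meant for the yellow bottle; its packing has its own thickness, 2 to 34 mm.
- bottle_red: red sauce bottle, white cap, 160 mm high, 0.25 to 0.55 kg; starts in the rack leaning 40 degrees from upright, cap towards the robot. Origin: centre of its underside; z along its axis to the cap. Body 66 mm across up to z = 92 mm (foot bevelled 4 mm), shoulder tapering to 34 mm at z = 122 mm, round cap 38 mm across from z = 127 to 160 mm. Yaw means nothing.
- bottle_yellow: yellow sauce bottle, white cap, 160 mm high, 0.25 to 0.55 kg; starts in the rack leaning 40 degrees from upright, cap towards the robot. Origin: centre of its underside; z along its axis to the cap. Body 66 mm across up to z = 92 mm (foot bevelled 4 mm), shoulder tapering to 34 mm at z = 122 mm, round cap 38 mm across from z = 127 to 160 mm. Yaw means nothing.
- bottle_red_cap (a point): point on the red bottle's axis in the middle of its cap, 145 mm from its underside
- bottle_yellow_cap (a point): the same point on the yellow bottle
- rack: fixed aluminium rack, 190 x 160 mm, two sloped lanes at its y = -46 and 46 mm. A bottle stands on a foot plate square to its axis and leans on a board (robot side) between two guides 26 mm high with 2 mm play; the last 60 mm of the bottle is free. Bottles lean to its -x. Origin: on the table; a bottle's underside centre is 42 mm straight above it (and 46 mm aside).
- jar_a: closed preserve jar, 62 mm across, 90 mm high, already standing in a crate cell; not to be disturbed. Origin: centre of its underside, z up its axis.
- jar_b: closed preserve jar, 62 mm across, 90 mm high, already standing in a crate cell; not to be disturbed. Origin: centre of its underside, z up its axis.
- jar_c: closed preserve jar, 62 mm across, 90 mm high, already standing in a crate cell; not to be disturbed. Origin: centre of its underside, z up its axis.
- jar_d: closed preserve jar, 62 mm across, 90 mm high, already standing in a crate cell; not to be disturbed. Origin: centre of its underside, z up its axis.
- tin_a: food tin with a red label, 74 mm across, 110 mm high, at the back of the table; to be left alone. Origin: centre of its underside.
- tin_b: food tin with a green label, the same size, at the back; to be left alone.
- tape: brown roll of tape lying flat, 100 mm across, 48 mm high, at the robot's right; to be left alone. Origin: centre of its underside.
- carton: small cardboard carton, 90 x 130 x 60 mm, at the robot's left; to be left alone. Origin: centre of its underside.

How it is judged:
By the outcome, as a careful person would: the job done as asked, in the order asked, and still so for the second after the job is handed in, with the robot touching nothing.
It also fails if it takes over 67 s, if anything falls off the work surface, if the arm or the gripper's body presses on something with over 40 N, if the wrist force passes 120 N, or if a joint passes its speed limit or range.

## Working session

There is one attempt and no reset: what is moved stays moved. The work goes in short steps, Python scripts to look and compute and a tool call to move; the robot and the scene stay as the last step left them, time stands still between calls to the robot, and variables do not carry over. Pictures are saved under pics/ and viewed, at most 10 in all, crops included, and the job is handed in when it is done.

Besides the shell and the picture viewer there is one more tool, called after "Emit:" as name(argument=value, ...) on one line, values as JSON. send_rows: Moves the arm, as the interface text tells. Its arguments: {"type":"object","properties":{"steps":{"type":"string"}},"required":["steps"]}

```bash
mkdir -p pics; cat > h.py <<'E'
from workcell import *
import numpy as np, cv2
def cloud(c):
    K,E,z=c["camera_matrix"],c["extrinsics"],c["range_z"]
    v,u=np.mgrid[:z.shape[0],:z.shape[1]]
    P=np.stack([(u-K[0,2])/K[0,0]*z,(v-K[1,2])/K[1,1]*z,z],-1)
    return (P-E[:3,3])@E[:3,:3]
def masks(c):
    h=cv2.cvtColor(c["frame"],cv2.COLOR_RGB2HSV); s=(h[...,1]>130)&(h[...,2]>70)
    H=h[...,0]
    return {"red":s&((H<8)|(H>172)),"yellow":s&(H>18)&(H<35)}
E
python3 - <<'E'
from h import *
o=get_obs(); print(o)
for n in("side","top"):
    c=camera(n); np.savez(f"{n}0.npz",**c); cv2.imwrite(f"pics/{n}0.png",c["frame"][...,::-1])
    print(n,c["camera_matrix"].tolist(),np.round(c["extrinsics"],4).tolist())
    W=cloud(c)
    for k,m in masks(c).items():
        N,l,st,ce=cv2.connectedComponentsWithStats(m.astype(np.uint8))
        for i in range(1,N):
            if st[i,4]>60:
                p=W[(l==i)&(c["range_z"]>0)]
                if len(p): print(k,st[i],np.round(np.percentile(p,[2,50,98],axis=0),3).tolist())
E
```

```text
{'clock': 0.0, 'joint_pos': array([-1.19700392e+00,  2.41426351e-01,  3.72054235e-03,  1.33517703e+00,
        2.39648481e-05,  1.57080790e+00]), 'joint_vel': array([ 4.13337098e-04, -6.27739933e-04, -1.26863791e-03,  2.75078944e-05,
       -6.32210343e-04,  8.33638507e-04]), 'tau': array([ 7.27703191e-04, -3.72315431e+01,  2.52409494e+01,  1.69637357e-02,
        4.37878623e-05, -2.59064245e-05]), 'eef_pos': array([ 0.18235282, -0.46489005,  0.23040486]), 'tool_rot': array([ 9.82586226e-01,  1.85804251e-01, -1.82079906e-04, -1.02731522e-03]), 'ft_force': array([-0.21188431,  0.98739935,  0.08674192]), 'ft_torque': array([-0.00984452,  0.00148806,  0.02791014]), 'grasp_force': 0.0, 'grip_width': 0.08508483037010188}
side [[461.2417152538763, 0.0, 257.779124203469], [0.0, 461.2417152538763, 186.33642654099498], [0.0, 0.0, 1.0]] [[0.9898, -0.1421, 0.0107, -0.5991], [-0.0824, -0.6319, -0.7707, 0.1439], [0.1162, 0.762, -0.6371, 1.3396], [0.0, 0.0, 0.0, 1.0]]
red [199   0  48  21 841] [[0.509, 1.146, 0.191], [0.605, 1.167, 0.234], [0.712, 1.268, 0.28]]
red [221 171  34  22 207] [[0.506, 0
[... 1074 characters left out ...]
87, 0.083]]
red [217 189  27  27 224] [[0.509, 0.038, 0.004], [0.562, 0.088, 0.08], [0.606, 0.133, 0.087]]
red [308 205  20  19 244] [[0.484, -0.25, 0.11], [0.51, -0.216, 0.133], [0.536, -0.19, 0.147]]
yellow [219 173  16  15 187] [[0.606, 0.069, 0.047], [0.631, 0.092, 0.096], [0.663, 0.117, 0.1]]
yellow [197 176  17  17 195] [[0.592, 0.144, 0.038], [0.617, 0.169, 0.095], [0.653, 0.198, 0.102]]
yellow [174 195  27  28 247] [[0.487, 0.189, 0.011], [0.533, 0.234, 0.08], [0.581, 0.278, 0.086]]
yellow [282 204  19  17 237] [[0.491, -0.158, 0.115], [0.516, -0.128, 0.134], [0.542, -0.1, 0.147]]
yellow [487 247  25   5  65] [[0.384, -1.384, -0.747], [0.394, -1.233, -0.532], [0.406, -1.172, -0.523]]
```

```bash
python3 -c "
import cv2,numpy as np
a=cv2.imread('pics/side0.png');b=cv2.imread('pics/top0.png')
cv2.imwrite('pics/both0.png',cv2.resize(np.vstack([a,b]),(400,600)))"
```

```text
(no output)
```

View pics/side0.png

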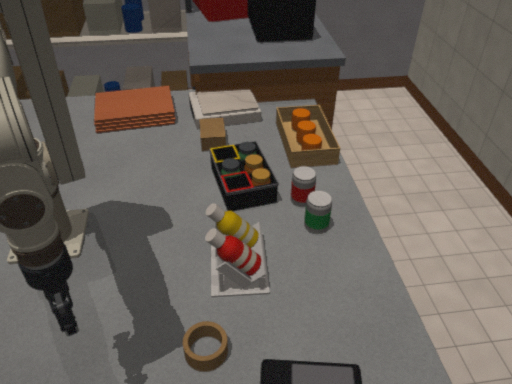

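View pics/top0.png

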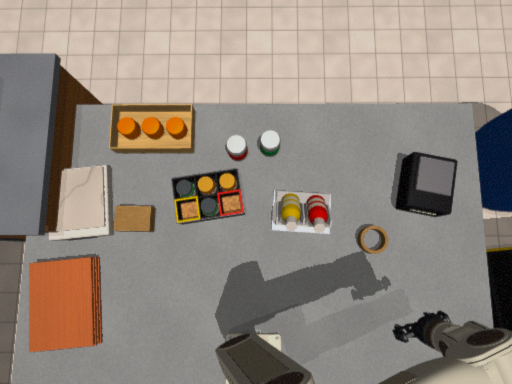

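The side view shows the rack with both bottles (caps at about (213,211) for yellow and (213,236) for red) and the crate at about (242,175). The top view shows the yellow frame at (188,209), the red frame at (230,203), and the bottles at (291,211) and (318,213).

```bash
python3 - <<'E'
import cv2,numpy as np
a=cv2.imread('pics/side0.png');b=cv2.imread('pics/top0.png')
f=lambda i,x,y,w,h:cv2.resize(i[y:y+h,x:x+w],(400,300),interpolation=cv2.INTER_NEAREST)
o=np.vstack([np.hstack([f(a,195,195,80,60*1),f(b,265,185,80,60)]),np.hstack([f(a,200,135,80,60),f(b,168,165,80,60)])])
cv2.imwrite('pics/crop0.png',o)
from h import *
for n in("side","top"):
    c=np.load(n+"0.npz"); E=c["extrinsics"]; print(n,-E[:3,:3].T@E[:3,3])
    W=cloud(c)
    m=(W[...,0]>.4)&(W[...,0]<.68)&(W[...,1]>-.32)&(W[...,1]<-.05)
    hsv=cv2.cvtColor(c["frame"],cv2.COLOR_RGB2HSV); wh=m&(hsv[...,1]<50)&(W[...,2]>.12)
    N,l,st,ce=cv2.connectedComponentsWithStats(wh.astype(np.uint8))
    for i in range(1,N):
        if st[i,4]>20: print(st[i],ce[i],np.round(np.percentile(W[l==i],[5,50,95],axis=0),3).tolist(), np.median(hsv[l==i],axis=0))
E
```

```text
side [ 0.44908042 -1.01494317  0.97077284]
[205 203  19  19 231] [214.24675325 212.25541126] [[0.452, -0.146, 0.144], [0.471, -0.138, 0.161], [0.49, -0.116, 0.174]] [ 15.  31. 130.]
[205 228  20  20 267] [214.3258427  237.74157303] [[0.446, -0.237, 0.145], [0.465, -0.229, 0.162], [0.483, -0.207, 0.174]] [ 15.  31. 131.]
top [ 0.38602557 -0.03125403  1.36129265]
[286 217  11  14 137] [290.96350365 223.5620438 ] [[0.455, -0.142, 0.153], [0.471, -0.126, 0.163], [0.491, -0.111, 0.174]] [ 15.  31. 195.]
[314 218  12  15 141] [318.9858156  225.34751773] [[0.449, -0.233, 0.153], [0.467, -0.217, 0.164], [0.488, -0.203, 0.174]] [ 14.  31. 194.]
```

View pics/crop0.png

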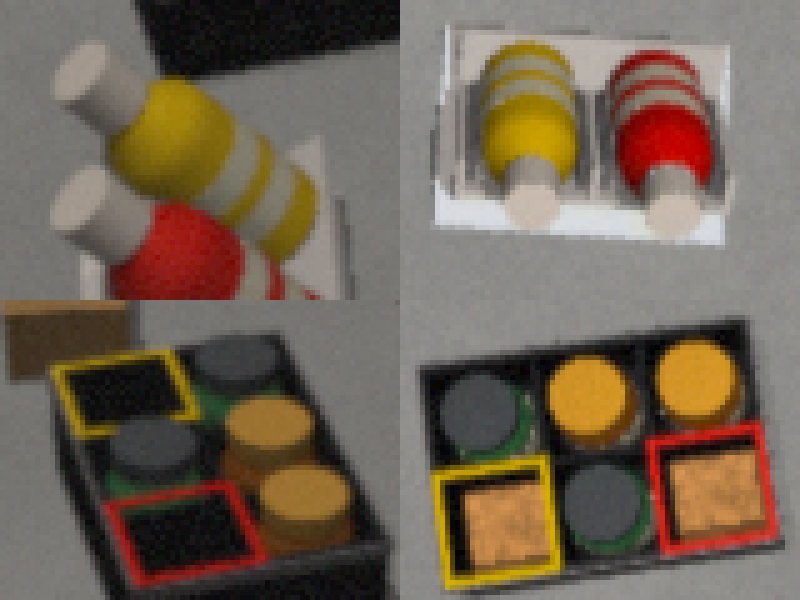

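The crop shows both cells empty, with cork visible in the top view. The caps are fully visible in both views. A dark jar slightly hides the yellow frame's near edge in the side view.

```bash
cat >> h.py <<'E'
from scipy.optimize import least_squares
def rays(c,uv):
    K,E=c["camera_matrix"],c["extrinsics"]; R=E[:3,:3]
    uv=np.asarray(uv,float).reshape(-1,2)
    d=np.c_[(uv-K[:2,2])/[K[0,0],K[1,1]],np.ones(len(uv))]@R
    return -R.T@E[:3,3],d
def onplane(c,uv,z):
    o,d=rays(c,uv); return o+d*((z-o[2])/d[:,2])[:,None]
def tri(c1,p1,c2,p2):
    o1,d1=rays(c1,p1);o2,d2=rays(c2,p2);d1,d2=d1[0],d2[0]
    s=np.linalg.lstsq(np.c_[d1,-d2],o2-o1,rcond=None)[0]
    a,b=o1+s[0]*d1,o2+s[1]*d2; return (a+b)/2,np.linalg.norm(a-b)
def frames(c,box=(.4,.7,-.0,.32),z=.082):
    out={}
    for k,m in masks(c).items():
        v,u=np.nonzero(m); P=onplane(c,np.c_[u,v],z)
        s=(P[:,0]>box[0])&(P[:,0]<box[1])&(P[:,1]>box[2])&(P[:,1]<box[3])
        mm=np.zeros(m.shape,np.uint8); mm[v[s],u[s]]=1
        N,l,st,ce=cv2.connectedComponentsWithStats(mm)
        # frame = component with biggest bbox whose hull is much bigger than its area
        i=max(range(1,N),key=lambda i:st[i,2]*st[i,3])
        v,u=np.nonzero(l==i); P=onplane(c,np.c_[u,v],z)
        r=cv2.minAreaRect((P[:,:2]*1000).astype(np.float32)); bx=cv2.boxPoints(r)/1000
        a=r[2]-90 if r[2]>45 else r[2]
        ctr=np.r_[np.array(r[0])/1000,z]; K,E=c["camera_matrix"],c["extrinsics"]
        q=K@(E[:3,:3]@ctr+E[:3,3]); out[k]=(ctr[:2],np.array(r[1]),a,q[:2]/q[2])
    return out
def bottle(c,cap_guess,colour):
    W=cloud(c).reshape(-1,3); hs=cv2.cvtColor(c["frame"],cv2.COLOR_RGB2HSV).reshape(-1,3)
    near=np.linalg.norm(W-cap_guess,axis=1)<.03
    Pc=W[near&(hs[:,1]<60)]; m=masks(c)[colour].ravel()
    Pb=W[m&(np.linalg.norm(W-cap_guess,axis=1)<.14)]
    def dirv(t,y): return np.array([-np.sin(t)*np.cos(y),-np.sin(t)*np.sin(y),np.cos(t)])
    def sr(x,P):
        a=dirv(x[3],x[4]);q=P-x[:3];s=q@a+.1435;return s,np.linalg.norm(q-np.outer(q@a,a),axis=1)
    def f(x):
        s,r=sr(x,Pc); e1=np.where(s<.125,0,np.maximum(r-.019,s-.160))
        s,r=sr(x,Pb); e2=np.where(s<.09,r-.033,0)
        return np.r_[e1,e2,(x[3]-np.radians(40))*.3]
    x=least_squares(f,np.r_[cap_guess,np.radians(40),0],loss="soft_l1",f_scale=.002).x
    return x[:3],np.degrees(x[3:]),len(Pc),len(Pb),np.std(f(x))
E
python3 - <<'E'
from h import *
S,T=np.load("side0.npz"),np.load("top0.npz")
np.set_printoptions(precision=4,suppress=True)
fs,ft=frames(S),frames(T)
for k in fs:
    print(k,"side",fs[k],"top",ft[k],"tri",tri(S,fs[k][3],T,ft[k][3]))
for k,g in dict(yellow=(.475,-.13,.155),red=(.47,-.222,.155)).items():
    for n,c in(("side",S),("top",T)): print(k,n,bottle(c,np.array(g),k))
print(tri(S,(214.2,212.3),T,(291,223.6)),tri(S,(214.3,237.7),T,(319,225.3)))
E
```

```text
red side (array([0.5509, 0.0827]), array([86.1449, 88.3522]), 9.885132789611816, array([236.6907, 180.8059])) top (array([0.5544, 0.0823]), array([86.5106, 85.3816]), 9.087066650390625, array([229.6736, 202.0116])) tri (array([0.5526, 0.0822, 0.0827]), np.float64(0.0035224837849134917))
yellow side (array([0.527 , 0.2365]), array([86.6299, 92.9615]), 8.49868392944336, array([224.5537, 152.5011])) top (array([0.5313, 0.2326]), array([87.1321, 85.7289]), 8.742437362670898, array([186.9349, 208.5542])) tri (array([0.5288, 0.2318, 0.0856]), np.float64(0.004172154479525229))
yellow side (array([ 0.4714, -0.1264,  0.1522]), array([39.9348, -3.987 ]), 232, 566, np.float64(0.0013278928288098246))
yellow top (array([ 0.4747, -0.1267,  0.1513]), array([40.2642, -3.9853]), 138, 302, np.float64(0.0010372323308616774))
red side (array([ 0.4654, -0.2184,  0.1525]), array([39.9439, -3.6841]), 268, 669, np.float64(0.0016765032248910912))
red top (array([ 0.4684, -0.2188,  0.1516]), array([40.0836, -3.9389]), 142, 304, np.float64(0.0010471065831539578))
(array([ 0.472 , -0.1272,  0.1531]), np.float64(0.002485548396050383)) (array([ 0.4661, -0.219 ,  0.1536]), np.float64(0.0030379443287780867))
```

Emit:
send_rows(steps="1 0.0215 0.0215 0.002 0 0 0.113;1 0.0215 0.0215 0.002 0 0 0.113;1 0.0215 0.0215 0.002 0 0 0.113;1 0.0215 0.0215 0.002 0 0 0.113;1 0.0215 0.0215 0.002 0 0 0.113")

```text
clock: 0.52
eef_pos: [0.2906, -0.3567, 0.241]
tool_rot: [0.891, 0.455, -0.0, -0.0]
ft_force: [0.9, 0.0, -0.2]
grip_width: 0.0855
grasp_force: 0.0
```

Emit:
send_rows(steps="1 0.0215 0.0215 0.002 0 0 0.113;1 0.0215 0.0215 0.002 0 0 0.113;1 0.0215 0.0215 0.002 0 0 0.113;1 0.0215 0.0215 0.002 0 0 0.113;1 0.0215 0.0215 0.002 0 0 0.113")

```text
clock: 0.93
eef_pos: [0.3982, -0.2491, 0.2511]
tool_rot: [0.728, 0.685, -0.0, -0.0]
ft_force: [0.7, -0.6, -1.0]
grip_width: 0.0857
grasp_force: 0.0
```

Emit:
send_rows(steps="1 0.0036 0.005 -0.0065 -0.0068 -0.0995 0;1 0.0036 0.005 -0.0065 -0.0068 -0.0995 0;1 0.0036 0.005 -0.0065 -0.0068 -0.0995 0;1 0.0036 0.005 -0.0065 -0.0068 -0.0995 0;1 0.0036 0.005 -0.0065 -0.0068 -0.0995 0")

```text
clock: 1.35
eef_pos: [0.4157, -0.2249, 0.2189]
tool_rot: [0.707, 0.662, 0.17, 0.182]
ft_force: [-0.4, -0.2, -0.3]
grip_width: 0.0852
grasp_force: 0.0
```

Emit:
send_rows(steps="1 0.0036 0.005 -0.0065 -0.0068 -0.0995 0;1 0.0036 0.005 -0.0065 -0.0068 -0.0995 0;1 0 0 0 0 0 0;1 0 0 0 0 0 0;1 0 0 0 0 0 0")

```text
clock: 1.77
eef_pos: [0.4243, -0.2171, 0.2081]
tool_rot: [0.686, 0.642, 0.233, 0.251]
ft_force: [0.4, 0.3, 0.5]
grip_width: 0.0856
grasp_force: 0.0
```

```bash
cat >> h.py <<'E'
from scipy.spatial.transform import Rotation as Ro
np.set_printoptions(precision=4,suppress=True)
def st():
    o=get_obs(); M=Ro.from_quat(o["tool_rot"]).as_matrix()
    print("t",round(o["clock"],2),"p",o["eef_pos"],"y",M[:,1],"z",M[:,2],"F",o["ft_force"],"w",round(o["grip_width"],4),"g",o["grasp_force"],"q",o["joint_pos"])
    return o,M
def turn_to(M,y,z):
    z=np.array(z)/np.linalg.norm(z); y=np.array(y)-np.dot(y,z)*z; y/=np.linalg.norm(y)
    return Ro.from_matrix(np.c_[np.cross(y,z),y,z]@M.T).as_rotvec()
E
python3 - <<'E'
from h import *
o,M=st()
a=np.array([-.6413,.0437,.766]);cap=np.array([.467,-.2186,.152])
print("to s=122",cap-.0215*a-o["eef_pos"],"turn",turn_to(M,[.766,-.052,.641],-a))
T=camera("top");S=camera("side");cv2.imwrite("pics/p1.png",np.hstack([cv2.resize(T["frame"][170:290,250:410],(400,300)),cv2.resize(S["frame"][150:270,160:320],(400,300))])[...,::-1])
E
```

```text
t 1.77 p [ 0.4243 -0.2171  0.2081] y [ 0.7639 -0.0497  0.6435] z [ 0.6419 -0.0457 -0.7655] F [0.4036 0.2799 0.5413] w 0.0856 g 0.0 q [-0.7247 -0.1738 -0.7358  0.4203  0.4021  1.0358]
to s=122 [ 0.0565 -0.0025 -0.0726] turn [ 0.0029  0.0007 -0.0004]
```

View pics/p1.png

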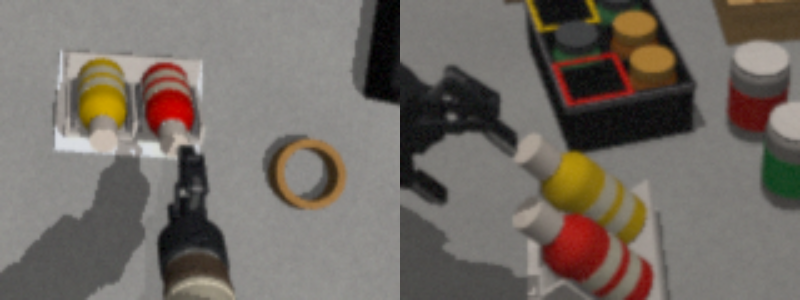

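The fingers sit behind and above the red cap, which is at about (173,138) in the left half, and straddle its axis. I'll advance along the axis.

Emit:
send_rows(steps="1 0.0113 -0.0005 -0.0145 0.003 0 0;1 0.0113 -0.0005 -0.0145 0 0 0;1 0.0113 -0.0005 -0.0145 0 0 0;1 0.0113 -0.0005 -0.0145 0 0 0;1 0.0113 -0.0005 -0.0145 0 0 0")

```text
clock: 2.28
eef_pos: [0.4829, -0.2198, 0.1351]
tool_rot: [0.686, 0.642, 0.234, 0.251]
ft_force: [-0.3, -0.0, 0.2]
grip_width: 0.0857
grasp_force: 0.0
```

Emit:
send_rows(steps="1 0 0 0 0 0 0;1 0 0 0 0 0 0;1 0 0 0 0 0 0;1 0 0 0 0 0 0;1 0 0 0 0 0 0")

```text
clock: 2.7
eef_pos: [0.4797, -0.2186, 0.1347]
tool_rot: [0.686, 0.641, 0.234, 0.25]
ft_force: [0.2, -0.1, -0.3]
grip_width: 0.0856
grasp_force: 0.0
```

```bash
python3 - <<'E'
from h import *
o,M=st()
T=camera("top");S=camera("side");cv2.imwrite("pics/p2.png",np.hstack([cv2.resize(T["frame"][180:255,270:370],(400,300)),cv2.resize(S["frame"][180:255,180:280],(400,300))])[...,::-1])
E
```

```text
t 2.7 p [ 0.4797 -0.2186  0.1347] y [ 0.7632 -0.0523  0.644 ] z [ 0.6426 -0.0428 -0.765 ] F [ 0.2165 -0.0796 -0.2903] w 0.0856 g 0.0 q [-0.6255  0.0463 -0.786   0.1186  0.3485  1.126 ]
```

View pics/p2.png

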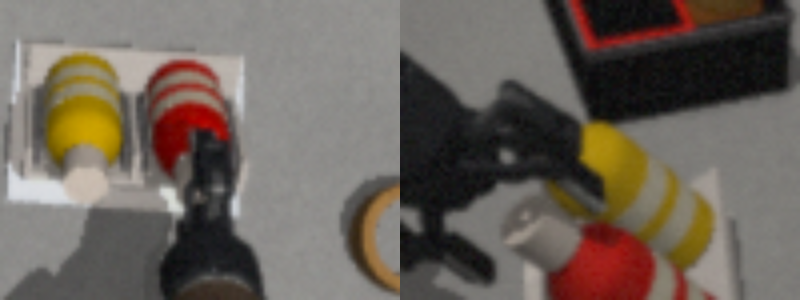

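The upper finger sits over the red cap in both views, and the lower one is beneath it. I'll close the gripper.

Emit:
send_rows(steps="-1 0 0 0 0 0 0;-1 0 0 0 0 0 0;-1 0 0 0 0 0 0;-1 0 0 0 0 0 0;-1 0 0 0 0 0 0")

```text
clock: 3.22
eef_pos: [0.4813, -0.2189, 0.136]
tool_rot: [0.685, 0.641, 0.236, 0.252]
ft_force: [-0.5, -0.0, 6.7]
grip_width: 0.0369
grasp_force: 59.2
```

Emit:
send_rows(steps="-1 0 0 0 0 0 0;-1 0 0 0 0 0 0;-1 0 0 0 0 0 0;-1 0 0 0 0 0 0;-1 0 0 0 0 0 0")

```text
clock: 3.63
eef_pos: [0.4814, -0.2189, 0.1361]
tool_rot: [0.685, 0.641, 0.236, 0.252]
ft_force: [-1.3, 0.2, 7.1]
grip_width: 0.0368
grasp_force: 59.2
```

```bash
python3 - <<'E'
from h import *
st()
E
```

```text
t 3.63 p [ 0.4814 -0.2189  0.1361] y [ 0.7606 -0.0505  0.6472] z [ 0.6458 -0.0428 -0.7623] F [-1.2531  0.1644  7.1312] w 0.0368 g 59.16108548641205 q [-0.625   0.0465 -0.7848  0.1156  0.3502  1.1261]
```

Emit:
send_rows(steps="-1 0 0 0.006 0 0 0;-1 0 0 0.01 0 0 0;-1 0 0 0.014 0 0 0;-1 0 0 0.014 0 0 0;-1 0 0 0.014 0 0 0")

```text
clock: 4.05
eef_pos: [0.4767, -0.2167, 0.1888]
tool_rot: [0.688, 0.642, 0.233, 0.246]
ft_force: [-0.6, -0.3, -4.8]
grip_width: 0.0365
grasp_force: 61.7
```

Emit:
send_rows(steps="-1 0 0 0.018 0 0 0;-1 0 0 0.018 0 0 0;-1 0 0 0.018 0 0 0;-1 0 0 0.018 0 0 0;-1 0 0 0.018 0 0 0")

```text
clock: 4.47
eef_pos: [0.4769, -0.2168, 0.2789]
tool_rot: [0.688, 0.642, 0.233, 0.246]
ft_force: [-0.4, -0.9, -5.2]
grip_width: 0.0365
grasp_force: 61.7
```

Emit:
send_rows(steps="-1 0 0 0.018 0 0 0;-1 0 0 0.014 0 0 0;-1 0 0 0.01 0 0 0;-1 0 0 0 0 0 0;-1 0 0 0 0 0 0")

```text
clock: 4.88
eef_pos: [0.478, -0.2175, 0.3214]
tool_rot: [0.688, 0.642, 0.233, 0.247]
ft_force: [-0.6, 0.5, -6.4]
grip_width: 0.0367
grasp_force: 61.9
```

```bash
python3 - <<'E'
from h import *
o,M=st()
print(turn_to(M,[.996,-.068,0],[0,0,-1]), turn_to(M,[.988,.153,0],[0,0,-1]))
E
```

```text
t 4.88 p [ 0.478  -0.2175  0.3214] y [ 0.7667 -0.0545  0.6397] z [ 0.6384 -0.0406 -0.7686] F [-0.5818  0.4801 -6.4391] w 0.0367 g 61.91297650337219 q [-0.625  -0.182  -0.4299  0.7091  0.3475  1.1261]
[0.0437 0.6927 0.001 ] [-0.0333  0.6947  0.2138]
```

Emit:
send_rows(steps="-1 0.009 0.01 0.003 0.006 0.099 0;-1 0.009 0.01 0.003 0.006 0.099 0;-1 0.009 0.01 0.003 0.006 0.099 0;-1 0.009 0.01 0.003 0.006 0.099 0;-1 0.009 0.01 0.003 0.006 0.099 0")

```text
clock: 5.3
eef_pos: [0.5237, -0.1671, 0.3373]
tool_rot: [0.727, 0.68, 0.066, 0.072]
ft_force: [1.2, -0.6, -4.9]
grip_width: 0.0367
grasp_force: 62.5
```

Emit:
send_rows(steps="-1 0.009 0.015 0 0.006 0.099 0;-1 0.009 0.02 0 0.007 0.099 0;-1 0.0115 0.025 0 0 0 0;-1 0 0.025 0 0 0 0;-1 0 0.025 0 0 0 0")

```text
clock: 5.72
eef_pos: [0.5548, -0.0566, 0.3341]
tool_rot: [0.73, 0.683, -0.001, -0.001]
ft_force: [-0.4, 0.1, -4.4]
grip_width: 0.0371
grasp_force: 62.9
```

Emit:
send_rows(steps="-1 0 0.03 0 0 0 0;-1 0 0.03 0 0 0 0;-1 0 0.025 0 0 0 0;-1 0 0.02 0 0 0 0;-1 0 0.015 0 0 0 0")

```text
clock: 6.13
eef_pos: [0.5534, 0.0644, 0.3361]
tool_rot: [0.73, 0.684, -0.0, 0.0]
ft_force: [-0.6, -0.1, -4.7]
grip_width: 0.0366
grasp_force: 62.9
```

Emit:
send_rows(steps="-1 0 0.01 0 0 0 0;-1 0 0.01 0 0 0 0;-1 0 0 0 0 0 0;-1 0 0 0 0 0 0;-1 0 0 0 0 0 0")

```text
clock: 6.55
eef_pos: [0.5538, 0.0812, 0.338]
tool_rot: [0.731, 0.683, 0.0, 0.002]
ft_force: [0.6, -0.5, -3.9]
grip_width: 0.0368
grasp_force: 62.9
```

```bash
python3 - <<'E'
from h import *
o,M=st()
print(turn_to(M,[.996,-.068,0],[0,0,-1]))
T=camera("top");S=camera("side");np.savez("s1.npz",**S);np.savez("t1.npz",**T)
for n,c in(("side",S),("top",T)):
    m=masks(c)["red"];W=cloud(c);s=m&(W[...,2]>.15)&(W[...,2]<.33)&(np.hypot(W[...,0]-o["eef_pos"][0],W[...,1]-o["eef_pos"][1])<.08)
    P=W[s]
    def f(x):
        ctr=x[:2]+np.outer(P[:,2]-.25,x[2:4]);e=np.linalg.norm(P[:,:2]-ctr,axis=1)-.033
        return np.where(P[:,2]<o["eef_pos"][2]-.034,e,0)
    r=least_squares(f,[*o["eef_pos"][:2],0,0],loss="soft_l1",f_scale=.002); print(n,len(P),r.x,np.percentile(P[:,2],[1,99]))
cv2.imwrite("pics/p3.png",np.hstack([cv2.resize(T["frame"][140:260,150:310],(400,300)),cv2.resize(S["frame"][60:210,150:350],(400,300))])[...,::-1])
E
```

```text
t 6.55 p [0.5538 0.0812 0.338 ] y [ 0.9977 -0.068   0.0032] z [ 0.003  -0.0025 -1.    ] F [ 0.6028 -0.4932 -3.8543] w 0.0368 g 62.86419153213501 q [ 0.1471  0.3499  0.4288  1.647  -0.0029  1.786 ]
[ 0.0025  0.003  -0.0001]
side 481 [ 0.5506  0.0797 -0.0067  0.0084] [0.2221 0.3291]
top 84 [ 0.5553  0.0785 -0.0232  0.03  ] [0.2452 0.3292]
```

View pics/p3.png

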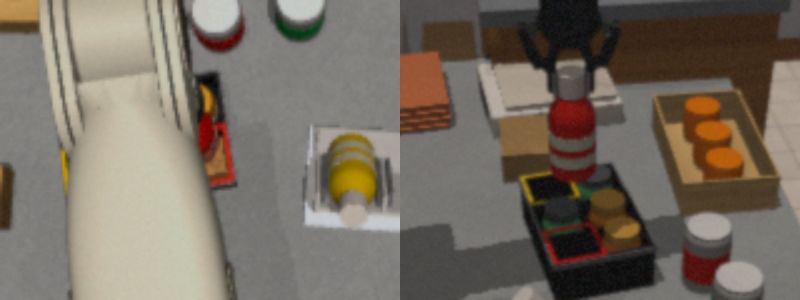

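The side view (right half) shows the red bottle hanging upright at about (572,130), just above and beyond the cell at (575,243). The arm blocks the top view, so I'll lower to just above the rim and measure again.

Emit:
send_rows(steps="-1 0.0004 0.0015 -0.012 0.0025 0.003 0;-1 0 0 -0.016 0 0 0;-1 0 0 -0.016 0 0 0;-1 0 0 -0.016 0 0 0;-1 0 0 -0.016 0 0 0")

```text
clock: 7.07
eef_pos: [0.5543, 0.0826, 0.2618]
tool_rot: [0.731, 0.682, 0.001, 0.0]
ft_force: [0.4, 0.5, -4.9]
grip_width: 0.0368
grasp_force: 63.0
```

Emit:
send_rows(steps="-1 0 0 -0.016 0 0 0;-1 0 0 -0.012 0 0 0;-1 0 0 -0.008 0 0 0;-1 0 0 0 0 0 0;-1 0 0 0 0 0 0")

```text
clock: 7.48
eef_pos: [0.5542, 0.083, 0.2264]
tool_rot: [0.731, 0.683, 0.0, -0.0]
ft_force: [0.5, 0.0, -4.8]
grip_width: 0.0369
grasp_force: 62.7
```

```bash
cat >> h.py <<'E'
def held(c,col,o,lo=.125):
    x0,y0,z0=o["eef_pos"];m=masks(c)[col];W=cloud(c)
    s=m&(W[...,2]>z0-lo)&(W[...,2]<z0-.034)&(np.hypot(W[...,0]-x0,W[...,1]-y0)<.05);P=W[s]
    f=lambda x:np.linalg.norm(P[:,:2]-(x[:2]+np.outer(P[:,2]-(z0-.12),x[2:4])),axis=1)-.033
    return len(P),least_squares(f,[x0,y0,0,0],loss="soft_l1",f_scale=.002).x
E
python3 - <<'E'
from h import *
o,M=st()
print(turn_to(M,[.996,-.068,0],[0,0,-1]))
T=camera("top");S=camera("side");np.savez("s2.npz",**S);np.savez("t2.npz",**T)
for n,c in(("side",S),("top",T)):
    print(n,held(c,"red",o))
# front-wall / frame depth points near the red cell from the first pictures vs now
S0=np.load("side0.npz")
for c in(S0,S):
    W=cloud(c);m=masks(c)["red"]&(abs(W[...,2]-.083)<.012)&(W[...,1]>0)&(W[...,1]<.16)&(W[...,0]<.61)
    P=W[m];print(len(P),np.median(P[:,2]))
cv2.imwrite("pics/p4.png",np.hstack([cv2.resize(T["frame"][165:240,190:290],(400,300)),cv2.resize(S["frame"][100:220,180:340],(400,300))])[...,::-1])
E
```

```text
t 7.48 p [0.5542 0.083  0.2264] y [ 0.9977 -0.0679  0.0002] z [ 0.0002  0.0005 -1.    ] F [ 0.4729  0.0431 -4.8056] w 0.0369 g 62.68443703651428 q [0.1484 0.363  0.1614 1.3689 0.0005 1.7872]
[-0.0005  0.0002 -0.0002]
side (208, array([ 0.551 ,  0.0828,  0.0081, -0.0064]))
top (13, array([ 0.5578,  0.0789, -0.0412,  0.0401]))
154 0.08218475546943375
100 0.08190999958848018
```

View pics/p4.png

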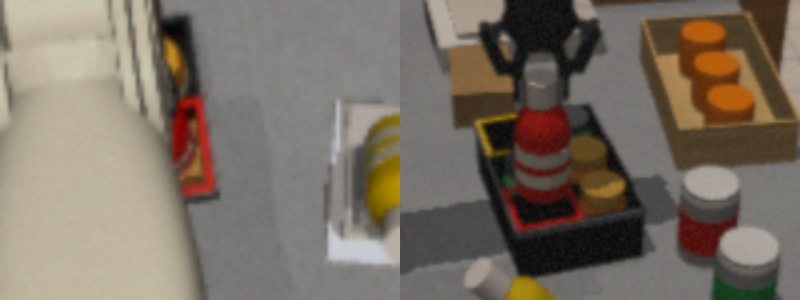

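The side view shows the bottle centred over the red cell, at about (540,190) with the frame at (543,205). I'll enter slowly and watch the force.

Emit:
send_rows(steps="-1 0 -0.0003 -0.006 0 0 0;-1 0 0 -0.006 0 0 0;-1 0 0 -0.006 0 0 0;-1 0 0 -0.006 0 0 0;-1 0 0 -0.004 0 0 0")

```text
clock: 8.0
eef_pos: [0.5536, 0.0832, 0.197]
tool_rot: [0.73, 0.683, -0.0, -0.001]
ft_force: [0.5, -0.5, -4.8]
grip_width: 0.0368
grasp_force: 63.0
```

Emit:
send_rows(steps="-1 0 0 -0.004 0 0 0;-1 0 0 -0.004 0 0 0;-1 0 0 -0.004 0 0 0;-1 0 0 -0.004 0 0 0;-1 0 0 -0.002 0 0 0")

```text
clock: 8.42
eef_pos: [0.5539, 0.0832, 0.1796]
tool_rot: [0.73, 0.683, 0.0, -0.0]
ft_force: [-0.1, -0.7, -4.6]
grip_width: 0.0366
grasp_force: 63.0
```

```bash
python3 - <<'E'
from h import *
st()
E
```

```text
t 8.42 p [0.5539 0.0832 0.1796] y [ 0.9977 -0.0672 -0.0003] z [-0.0002  0.0005 -1.    ] F [-0.1269 -0.6815 -4.6184] w 0.0366 g 62.97723412513733 q [0.1488 0.3855 0.0715 1.257  0.0006 1.7868]
```

Emit:
send_rows(steps="-1 0 0 -0.004 0 0 0;-1 0 0 -0.004 0 0 0;-1 0 0 -0.003 0 0 0;-1 0 0 -0.002 0 0 0;-1 0 0 -0.001 0 0 0")

```text
clock: 8.83
eef_pos: [0.554, 0.0832, 0.1659]
tool_rot: [0.73, 0.683, 0.0, -0.0]
ft_force: [0.2, -0.6, -5.0]
grip_width: 0.0367
grasp_force: 63.0
```

Emit:
send_rows(steps="-1 0 0 -0.001 0 0 0;-1 0 0 -0.001 0 0 0;-1 0 0 -0.001 0 0 0;-1 0 0 -0.001 0 0 0;-1 0 0 0 0 0 0")

```text
clock: 9.25
eef_pos: [0.5541, 0.0832, 0.1622]
tool_rot: [0.73, 0.683, 0.0, -0.0]
ft_force: [0.3, -0.3, -4.8]
grip_width: 0.0367
grasp_force: 63.0
```

Emit:
send_rows(steps="-1 0 0 -0.001 0 0 0;-1 0 0 -0.001 0 0 0;-1 0 0 -0.001 0 0 0;-1 0 0 -0.001 0 0 0;-1 0 0 0 0 0 0")

```text
clock: 9.67
eef_pos: [0.554, 0.0832, 0.158]
tool_rot: [0.73, 0.683, 0.0, -0.0]
ft_force: [-0.8, 0.3, -5.5]
grip_width: 0.0367
grasp_force: 63.0
```

Emit:
send_rows(steps="-1 0 0 -0.001 0 0 0;-1 0 0 -0.001 0 0 0;-1 0 0 -0.001 0 0 0;-1 0 0 -0.001 0 0 0;-1 0 0 0 0 0 0")

```text
clock: 10.08
eef_pos: [0.554, 0.0832, 0.154]
tool_rot: [0.73, 0.683, 0.0, -0.0]
ft_force: [0.1, 0.6, -5.9]
grip_width: 0.0367
grasp_force: 63.0
```

Emit:
send_rows(steps="-1 0 0 -0.001 0 0 0;-1 0 0 -0.001 0 0 0;-1 0 0 -0.001 0 0 0;-1 0 0 -0.001 0 0 0;-1 0 0 0 0 0 0")

```text
clock: 10.5
eef_pos: [0.554, 0.0832, 0.15]
tool_rot: [0.73, 0.683, 0.0, -0.0]
ft_force: [-0.2, -0.3, -5.5]
grip_width: 0.0367
grasp_force: 63.0
```

Emit:
send_rows(steps="-1 0 0 -0.001 0 0 0;-1 0 0 -0.001 0 0 0;-1 0 0 -0.001 0 0 0;-1 0 0 -0.001 0 0 0;-1 0 0 0 0 0 0")

```text
clock: 10.92
eef_pos: [0.554, 0.0832, 0.146]
tool_rot: [0.73, 0.683, 0.0, -0.0]
ft_force: [-0.5, 0.6, -4.3]
grip_width: 0.0365
grasp_force: 63.0
```

Emit:
send_rows(steps="-1 0 0 -0.001 0 0 0;-1 0 0 -0.001 0 0 0;-1 0 0 -0.001 0 0 0;-1 0 0 0 0 0 0;-1 0 0 0 0 0 0")

```text
clock: 11.33
eef_pos: [0.5541, 0.0832, 0.1432]
tool_rot: [0.73, 0.683, 0.0, -0.0]
ft_force: [0.6, 0.3, -4.8]
grip_width: 0.0368
grasp_force: 63.0
```

Emit:
send_rows(steps="-1 0 0 -0.001 0 0 0;-1 0 0 -0.001 0 0 0;-1 0 0 -0.001 0 0 0;-1 0 0 -0.001 0 0 0;-1 0 0 0 0 0 0")

```text
clock: 11.75
eef_pos: [0.554, 0.0832, 0.139]
tool_rot: [0.73, 0.683, 0.0, -0.0]
ft_force: [0.3, 0.7, -4.9]
grip_width: 0.0366
grasp_force: 63.0
```

Emit:
send_rows(steps="-1 0 0 -0.001 0 0 0;-1 0 0 -0.001 0 0 0;-1 0 0 -0.001 0 0 0;-1 0 0 -0.001 0 0 0;-1 0 0 0 0 0 0")

```text
clock: 12.17
eef_pos: [0.554, 0.0832, 0.135]
tool_rot: [0.73, 0.683, 0.0, -0.0]
ft_force: [0.5, 0.3, -4.8]
grip_width: 0.0365
grasp_force: 63.0
```

Emit:
send_rows(steps="-1 0 0 -0.001 0 0 0;-1 0 0 -0.001 0 0 0;-1 0 0 -0.001 0 0 0;-1 0 0 0 0 0 0;-1 0 0 0 0 0 0")

```text
clock: 12.58
eef_pos: [0.5543, 0.0833, 0.1331]
tool_rot: [0.73, 0.683, 0.001, 0.0]
ft_force: [-1.1, 0.0, 1.8]
grip_width: 0.0364
grasp_force: 63.5
```

The red bottle is standing on its board, at about 2 N net. I'll release it and rise.

Emit:
send_rows(steps="1 0 0 0 0 0 0;1 0 0 0 0 0 0;1 0 0 0 0 0 0;1 0 0 0 0 0 0;1 0 0 0 0 0 0")

```text
clock: 13.0
eef_pos: [0.5544, 0.0832, 0.1324]
tool_rot: [0.73, 0.683, 0.001, 0.0]
ft_force: [0.1, -0.2, 0.6]
grip_width: 0.0854
grasp_force: 0.0
```

Emit:
send_rows(steps="1 0 0 0.001 0 0 0;1 0 0 0.005 0 0 0;1 0 0 0.01 0 0 0;1 0 0 0.02 0 0 0;1 0 0 0.03 0 0 0")

```text
clock: 13.42
eef_pos: [0.5525, 0.083, 0.1973]
tool_rot: [0.73, 0.683, -0.002, -0.002]
ft_force: [0.5, -0.3, -0.6]
grip_width: 0.0855
grasp_force: 0.0
```

Emit:
send_rows(steps="1 0 0 0.03 0 0 0;1 0 0 0.02 0 0 0;1 0 0 0 0 0 0;1 0 0 0 0 0 0;1 0 0 0 0 0 0")

```text
clock: 13.83
eef_pos: [0.5539, 0.0832, 0.2482]
tool_rot: [0.73, 0.683, 0.0, -0.0]
ft_force: [-0.1, 0.2, -0.9]
grip_width: 0.0853
grasp_force: 0.0
```

```bash
python3 - <<'E'
from h import *
o,M=st()
a=np.array([-.6413,.0437,.766]);cap=np.array([.474,-.1268,.1518])
pre=cap+.0685*a
print("to pre",pre-o["eef_pos"],turn_to(M,[.766,-.052,.641],-a),"adv",-.09*a)
E
```

```text
t 13.83 p [0.5539 0.0832 0.2482] y [ 0.9977 -0.0672  0.0002] z [ 0.0003  0.0005 -1.    ] F [-0.0866  0.2125 -0.9147] w 0.0853 g 0.0 q [0.1488 0.3556 0.207  1.4219 0.0005 1.7868]
to pre [-0.1238 -0.207  -0.0439] [-0.0478 -0.6963 -0.0008] adv [ 0.0577 -0.0039 -0.0689]
```

Emit:
send_rows(steps="1 -0.0155 -0.015 0 0 0 0;1 -0.0155 -0.025 0 0 0 0;1 -0.0155 -0.025 0 0 0 0;1 -0.0155 -0.025 0 0 0 0;1 -0.0155 -0.025 0 0 0 0")

```text
clock: 14.25
eef_pos: [0.4747, -0.0325, 0.2466]
tool_rot: [0.73, 0.683, -0.001, -0.001]
ft_force: [0.3, -0.4, -1.4]
grip_width: 0.0852
grasp_force: 0.0
```

Emit:
send_rows(steps="1 -0.0155 -0.025 0 -0.0068 -0.0995 0;1 -0.0155 -0.02 0 -0.0068 -0.0995 0;1 -0.0153 -0.02 0 -0.0068 -0.0995 0;1 0 -0.02 -0.011 -0.0068 -0.0995 0;1 0 -0.007 -0.011 -0.0068 -0.0995 0")

```text
clock: 14.67
eef_pos: [0.4295, -0.1254, 0.2262]
tool_rot: [0.708, 0.661, 0.17, 0.183]
ft_force: [0.2, -0.1, -0.8]
grip_width: 0.0855
grasp_force: 0.0
```

Emit:
send_rows(steps="1 0 0 -0.011 -0.0068 -0.0995 0;1 0 0 -0.011 -0.0068 -0.0995 0;1 0 0 0 0 0 0;1 0 0 0 0 0 0;1 0 0 0 0 0 0")

```text
clock: 15.08
eef_pos: [0.4313, -0.1243, 0.2054]
tool_rot: [0.686, 0.642, 0.233, 0.25]
ft_force: [1.6, -0.8, 1.5]
grip_width: 0.0851
grasp_force: 0.0
```

```bash
python3 - <<'E'
from h import *
o,M=st()
S=camera("side")
print(bottle(S,np.array([.472,-.1265,.152]),"yellow"), "was .4714 -.1264 .1522")
a=np.array([-.6413,.0437,.766]);cap=np.array([.4745,-.1266,.1522])
print("to s=122",cap-.0215*a-o["eef_pos"],"turn",turn_to(M,[.766,-.052,.641],-a))
W=cloud(S);m=masks(S)["red"]&(W[...,2]>.05)&(W[...,2]<.12)&(np.hypot(W[...,0]-.551,W[...,1]-.083)<.038)
P=W[m];print("red body",len(P),np.percentile(P,[2,50,98],axis=0))
cv2.imwrite("pics/p5.png",cv2.resize(S["frame"][100:265,170:390],(800,600))[...,::-1])
E
```

```text
t 15.08 p [ 0.4313 -0.1243  0.2054] y [ 0.7644 -0.0511  0.6427] z [ 0.6412 -0.0435 -0.7661] F [ 1.5929 -0.7954  1.4617] w 0.0851 g 0.0 q [-0.4387 -0.2878 -0.8323  0.3628  0.2351  1.2804]
(array([ 0.4711, -0.1263,  0.1524]), array([40.0251, -3.9967]), 230, 591, np.float64(0.00129697782162537)) was .4714 -.1264 .1522
to s=122 [ 0.057  -0.0033 -0.0697] turn [ 0.0004 -0.0002 -0.0007]
red body 241 [[0.5189 0.0472 0.0695]
 [0.5483 0.0562 0.1043]
 [0.5859 0.0867 0.1194]]
```

View pics/p5.png

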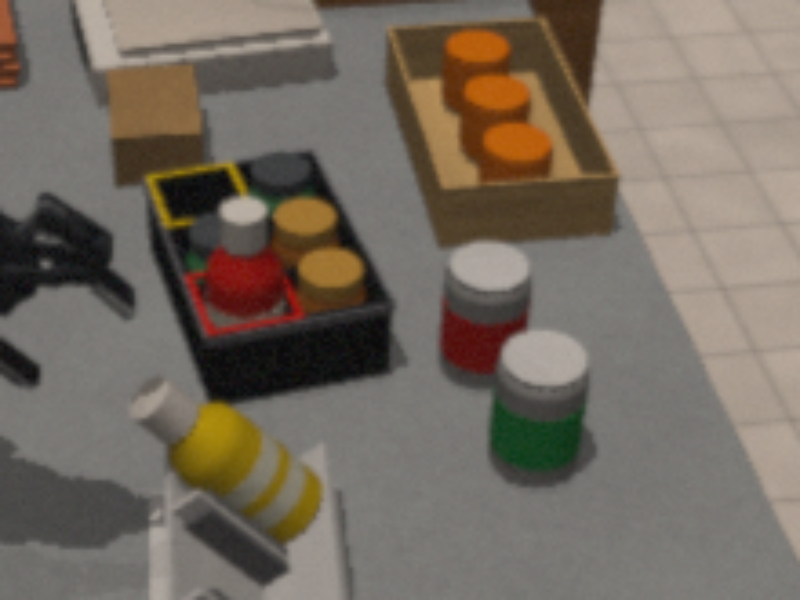

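The red bottle stands upright in its cell, around (245,260). The yellow cap is at (163,410), with the fingers lined up behind it. I'll take the yellow bottle.

Emit:
send_rows(steps="1 0.0114 -0.0007 -0.014 0 0 0;1 0.0114 -0.0007 -0.014 0 0 0;1 0.0114 -0.0006 -0.014 0 0 0;1 0.0114 -0.0006 -0.014 0 0 0;1 0.0114 -0.0006 -0.0137 0 0 0")

```text
clock: 15.55
eef_pos: [0.4925, -0.1281, 0.1374]
tool_rot: [0.685, 0.642, 0.235, 0.252]
ft_force: [0.2, -0.5, -0.9]
grip_width: 0.0857
grasp_force: 0.0
```

Emit:
send_rows(steps="1 0 0 0 0 0 0;1 0 0 0 0 0 0;1 0 0 0 0 0 0;-1 0 0 0 0 0 0;-1 0 0 0 0 0 0")

```text
clock: 15.97
eef_pos: [0.4881, -0.1273, 0.1361]
tool_rot: [0.686, 0.642, 0.234, 0.251]
ft_force: [0.5, 0.7, -0.3]
grip_width: 0.064
grasp_force: 0.0
```

Emit:
send_rows(steps="-1 0 0 0 0 0 0;-1 0 0 0 0 0 0;-1 0 0 0 0 0 0;-1 0 0 0 0 0 0;-1 0 0 0 0 0 0")

```text
clock: 16.38
eef_pos: [0.4878, -0.1272, 0.1359]
tool_rot: [0.686, 0.642, 0.234, 0.251]
ft_force: [-4.6, 0.7, 5.3]
grip_width: 0.0369
grasp_force: 59.0
```

Emit:
send_rows(steps="-1 0 0 0.006 0 0 0;-1 0 0 0.01 0 0 0;-1 0 0 0.014 0 0 0;-1 0 0 0.014 0 0 0;-1 0 0 0.014 0 0 0")

```text
clock: 16.8
eef_pos: [0.4852, -0.1264, 0.1912]
tool_rot: [0.687, 0.642, 0.232, 0.248]
ft_force: [0.1, 0.4, -4.6]
grip_width: 0.0369
grasp_force: 61.2
```

Emit:
send_rows(steps="-1 0 0 0.02 0 0 0;-1 0 0 0.02 0 0 0;-1 0 0 0.02 0 0 0;-1 0 0 0.02 0 0 0;-1 0 0 0.02 0 0 0")

```text
clock: 17.22
eef_pos: [0.4852, -0.1264, 0.2914]
tool_rot: [0.687, 0.642, 0.232, 0.248]
ft_force: [0.5, 0.5, -3.8]
grip_width: 0.0368
grasp_force: 61.2
```

Emit:
send_rows(steps="-1 0 0 0.02 0 0 0;-1 0 0 0.014 0 0 0;-1 0 0 0.01 0 0 0;-1 0 0 0 0 0 0;-1 0 0 0 0 0 0")

```text
clock: 17.63
eef_pos: [0.4863, -0.1268, 0.3355]
tool_rot: [0.687, 0.642, 0.233, 0.249]
ft_force: [0.1, 0.1, -4.1]
grip_width: 0.0367
grasp_force: 61.5
```

```bash
python3 - <<'E'
from h import *
o,M=st()
print(turn_to(M,[.996,-.068,0],[0,0,-1]),np.array([.5308,.2338,.342])-o["eef_pos"])
E
```

```text
t 17.63 p [ 0.4863 -0.1268  0.3355] y [ 0.7655 -0.0519  0.6413] z [ 0.6398 -0.043  -0.7673] F [ 0.074   0.1018 -4.117 ] w 0.0367 g 61.45941138267517 q [-0.3712 -0.2781 -0.4716  0.7041  0.1932  1.3349]
[ 0.0469  0.6946 -0.0006] [0.0445 0.3606 0.0065]
```

Emit:
send_rows(steps="-1 0.007 0.01 0.001 0.0067 0.0992 0;-1 0.007 0.015 0.001 0.0067 0.0992 0;-1 0.007 0.015 0.001 0.0067 0.0992 0;-1 0.007 0.02 0.001 0.0067 0.0992 0;-1 0.007 0.02 0.001 0.0067 0.0992 0")

```text
clock: 18.05
eef_pos: [0.5218, -0.0462, 0.3408]
tool_rot: [0.727, 0.68, 0.066, 0.071]
ft_force: [1.3, -0.8, -4.7]
grip_width: 0.0367
grasp_force: 62.1
```

Emit:
send_rows(steps="-1 0.0095 0.025 0.0015 0.0067 0.0992 0;-1 0 0.025 0 0.0067 0.0992 0;-1 0 0.025 0 0 0 0;-1 0 0.025 0 0 0 0;-1 0 0.025 0 0 0 0")

```text
clock: 18.47
eef_pos: [0.5324, 0.0794, 0.3398]
tool_rot: [0.73, 0.683, -0.001, -0.001]
ft_force: [-0.4, -1.0, -3.7]
grip_width: 0.0367
grasp_force: 62.5
```

Emit:
send_rows(steps="-1 0 0.03 0 0 0 0;-1 0 0.03 0 0 0 0;-1 0 0.03 0 0 0 0;-1 0 0.025 0 0 0 0;-1 0 0.02 0 0 0 0")

```text
clock: 18.88
eef_pos: [0.5314, 0.2153, 0.341]
tool_rot: [0.73, 0.684, -0.0, 0.0]
ft_force: [0.8, 0.2, -4.0]
grip_width: 0.0369
grasp_force: 62.5
```

Emit:
send_rows(steps="-1 0 0.015 0 0 0 0;-1 0 0.0056 0 0 0 0;-1 0 0 0 0 0 0;-1 0 0 0 0 0 0;-1 0 0 0 0 0 0")

```text
clock: 19.3
eef_pos: [0.532, 0.2324, 0.343]
tool_rot: [0.731, 0.683, 0.001, 0.001]
ft_force: [0.4, 0.6, -3.1]
grip_width: 0.0366
grasp_force: 62.6
```

```bash
python3 - <<'E'
from h import *
o,M=st()
print(turn_to(M,[.996,-.068,0],[0,0,-1]),np.array([.5308,.2338,.226])-o["eef_pos"])
S=camera("side"); print(held(S,"yellow",o))
E
```

```text
t 19.3 p [0.532  0.2324 0.343 ] y [ 0.9977 -0.0684  0.0024] z [ 0.0023 -0.0008 -1.    ] F [ 0.4059  0.6313 -3.1335] w 0.0366 g 62.604836225509644 q [ 0.4127  0.3996  0.5143  1.6837 -0.0017  2.0519]
[0.0008 0.0023 0.0003] [-0.0012  0.0014 -0.117 ]
(186, array([ 0.5296,  0.2322, -0.0113, -0.0026]))
```

Emit:
send_rows(steps="-1 -0.0012 0.0014 -0.012 0.0008 0.0023 0;-1 0 0 -0.016 0 0 0;-1 0 0 -0.016 0 0 0;-1 0 0 -0.016 0 0 0;-1 0 0 -0.016 0 0 0")

```text
clock: 19.77
eef_pos: [0.5309, 0.2337, 0.2668]
tool_rot: [0.731, 0.682, 0.001, 0.0]
ft_force: [0.1, 0.6, -3.9]
grip_width: 0.0369
grasp_force: 62.8
```

Emit:
send_rows(steps="-1 0 0 -0.016 0 0 0;-1 0 0 -0.014 0 0 0;-1 0 0 -0.009 0 0 0;-1 0 0 0 0 0 0;-1 0 0 0 0 0 0")

```text
clock: 20.18
eef_pos: [0.5307, 0.2343, 0.2282]
tool_rot: [0.731, 0.683, 0.0, -0.0]
ft_force: [0.1, 0.6, -3.4]
grip_width: 0.0369
grasp_force: 62.5
```

```bash
python3 - <<'E'
from h import *
o,M=st()
S=camera("side");T=camera("top"); print(held(S,"yellow",o))
S0=np.load("side0.npz")
# cork of both cells is hidden from the side; frame edges from first side view: outer lines, by extremes in crate axes about yaw 8.8 deg
th=np.radians(8.8);R=np.array([[np.cos(th),np.sin(th)],[-np.sin(th),np.cos(th)]])
for n,c in(("side",S0),("top",np.load("top0.npz"))):
  for k,m in masks(c).items():
    v,u=np.nonzero(m);P=onplane(c,np.c_[u,v],.082)[:,:2]
    g=dict(red=(.5535,.0825),yellow=(.530,.234))[k];q=(P-g)@R.T;q=q[(abs(q)<.050).all(1)]
    e=[]
    for a in(0,1):
      for s in(-1,1):
        w=q[(q[:,a]*s>.030)&(abs(q[:,1-a])<.035)][:,a]; e.append((len(w),round(np.median(w)*1000,1)))
    d=np.array([e[0][1]+e[1][1],e[2][1]+e[3][1]])/2000
    print(n,k,e,"centre",np.array(g)+R.T@d)
cv2.imwrite("pics/p6.png",np.hstack([cv2.resize(T["frame"][165:240,150:250],(400,300)),cv2.resize(S["frame"][80:200,160:320],(400,300))])[...,::-1])
E
```

```text
t 20.18 p [0.5307 0.2343 0.2282] y [ 0.9977 -0.068  -0.0002] z [-0.0002  0.0005 -1.    ] F [ 0.0719  0.6257 -3.3796] w 0.0369 g 62.527252435684204 q [0.4155 0.403  0.2251 1.3929 0.0005 2.0543]
(166, array([ 0.5267,  0.2345,  0.0044, -0.0049]))
side red [(46, np.float64(-40.7)), (44, np.float64(35.6)), (57, np.float64(-37.8)), (47, np.float64(37.9))] centre [0.551  0.0822]
side yellow [(38, np.float64(-40.8)), (40, np.float64(35.3)), (22, np.float64(-36.9)), (52, np.float64(40.1))] centre [0.527  0.2352]
top red [(47, np.float64(-38.3)), (61, np.float64(38.3)), (43, np.float64(-39.5)), (56, np.float64(37.1))] centre [0.5537 0.0813]
top yellow [(60, np.float64(-37.3)), (64, np.float64(38.2)), (59, np.float64(-39.5)), (53, np.float64(37.0))] centre [0.5306 0.2328]
```

View pics/p6.png

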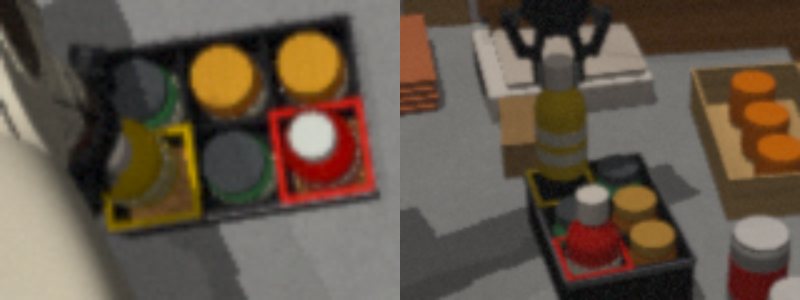

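The side view shows the yellow bottle centred over its cell, within about 1 mm by measurement. The top view shows red upright in its cell. I'll lower.

Emit:
send_rows(steps="-1 0 0 -0.006 0 0 0;-1 0 0 -0.006 0 0 0;-1 0 0 -0.006 0 0 0;-1 0 0 -0.006 0 0 0;-1 0 0 -0.004 0 0 0")

```text
clock: 20.7
eef_pos: [0.5302, 0.2349, 0.1988]
tool_rot: [0.73, 0.683, -0.0, -0.0]
ft_force: [-0.6, 0.9, -3.8]
grip_width: 0.0368
grasp_force: 62.7
```

Emit:
send_rows(steps="-1 0 0 -0.004 0 0 0;-1 0 0 -0.004 0 0 0;-1 0 0 -0.004 0 0 0;-1 0 0 -0.004 0 0 0;-1 0 0 -0.002 0 0 0")

```text
clock: 21.12
eef_pos: [0.5305, 0.2349, 0.1814]
tool_rot: [0.73, 0.683, 0.0, -0.0]
ft_force: [0.0, -0.4, -3.8]
grip_width: 0.037
grasp_force: 62.7
```

Emit:
send_rows(steps="-1 0 0 -0.004 0 0 0;-1 0 0 -0.004 0 0 0;-1 0 0 -0.003 0 0 0;-1 0 0 -0.002 0 0 0;-1 0 0 -0.001 0 0 0")

```text
clock: 21.53
eef_pos: [0.5305, 0.2349, 0.1677]
tool_rot: [0.73, 0.683, 0.0, -0.0]
ft_force: [-0.1, -0.1, -4.0]
grip_width: 0.0371
grasp_force: 62.7
```

Emit:
send_rows(steps="-1 0 0 -0.001 0 0 0;-1 0 0 -0.001 0 0 0;-1 0 0 -0.001 0 0 0;-1 0 0 -0.001 0 0 0;-1 0 0 0 0 0 0")

```text
clock: 21.95
eef_pos: [0.5306, 0.235, 0.1639]
tool_rot: [0.73, 0.683, 0.0, -0.0]
ft_force: [0.2, -0.5, -3.9]
grip_width: 0.0368
grasp_force: 62.7
```

Emit:
send_rows(steps="-1 0 0 -0.001 0 0 0;-1 0 0 -0.001 0 0 0;-1 0 0 -0.001 0 0 0;-1 0 0 -0.001 0 0 0;-1 0 0 0 0 0 0")

```text
clock: 22.37
eef_pos: [0.5305, 0.235, 0.1598]
tool_rot: [0.73, 0.683, 0.0, -0.0]
ft_force: [-0.7, -0.2, -4.3]
grip_width: 0.0368
grasp_force: 62.7
```

Emit:
send_rows(steps="-1 0 0 -0.001 0 0 0;-1 0 0 -0.001 0 0 0;-1 0 0 -0.001 0 0 0;-1 0 0 -0.001 0 0 0;-1 0 0 0 0 0 0")

```text
clock: 22.78
eef_pos: [0.5305, 0.235, 0.1558]
tool_rot: [0.73, 0.683, 0.0, -0.0]
ft_force: [-0.0, 0.7, -4.0]
grip_width: 0.0368
grasp_force: 62.7
```

Emit:
send_rows(steps="-1 0 0 -0.001 0 0 0;-1 0 0 -0.001 0 0 0;-1 0 0 -0.001 0 0 0;-1 0 0 -0.001 0 0 0;-1 0 0 0 0 0 0")

```text
clock: 23.2
eef_pos: [0.5305, 0.235, 0.1518]
tool_rot: [0.73, 0.683, 0.0, -0.0]
ft_force: [-0.8, 0.0, -4.1]
grip_width: 0.0368
grasp_force: 62.7
```

Emit:
send_rows(steps="-1 0 0 -0.001 0 0 0;-1 0 0 -0.001 0 0 0;-1 0 0 -0.001 0 0 0;-1 0 0 -0.001 0 0 0;-1 0 0 0 0 0 0")

```text
clock: 23.62
eef_pos: [0.5305, 0.235, 0.1478]
tool_rot: [0.73, 0.683, 0.0, -0.0]
ft_force: [-0.1, 0.7, -3.1]
grip_width: 0.0367
grasp_force: 62.7
```

Emit:
send_rows(steps="-1 0 0 -0.001 0 0 0;-1 0 0 -0.001 0 0 0;-1 0 0 -0.001 0 0 0;-1 0 0 0 0 0 0;-1 0 0 0 0 0 0")

```text
clock: 24.03
eef_pos: [0.5306, 0.235, 0.145]
tool_rot: [0.73, 0.683, 0.0, -0.0]
ft_force: [-0.2, 0.3, -3.9]
grip_width: 0.0364
grasp_force: 62.7
```

Emit:
send_rows(steps="-1 0 0 -0.001 0 0 0;-1 0 0 -0.001 0 0 0;-1 0 0 -0.001 0 0 0;-1 0 0 0 0 0 0;-1 0 0 0 0 0 0")

```text
clock: 24.45
eef_pos: [0.5306, 0.235, 0.142]
tool_rot: [0.73, 0.683, 0.0, -0.0]
ft_force: [-0.0, -0.2, -4.6]
grip_width: 0.0369
grasp_force: 62.7
```

Emit:
send_rows(steps="-1 0 0 -0.001 0 0 0;-1 0 0 -0.001 0 0 0;-1 0 0 -0.001 0 0 0;-1 0 0 0 0 0 0;-1 0 0 0 0 0 0")

```text
clock: 24.87
eef_pos: [0.5307, 0.235, 0.1391]
tool_rot: [0.73, 0.683, 0.0, -0.0]
ft_force: [0.3, 1.0, -4.2]
grip_width: 0.0366
grasp_force: 62.7
```

Emit:
send_rows(steps="-1 0 0 -0.001 0 0 0;-1 0 0 -0.001 0 0 0;-1 0 0 -0.001 0 0 0;-1 0 0 0 0 0 0;-1 0 0 0 0 0 0")

```text
clock: 25.28
eef_pos: [0.5309, 0.2352, 0.137]
tool_rot: [0.73, 0.683, 0.001, -0.0]
ft_force: [-1.3, -0.1, 2.7]
grip_width: 0.0367
grasp_force: 63.4
```

The yellow bottle has touched its board, at +2.7 N. I'll release it and withdraw.

Emit:
send_rows(steps="1 0 0 0 0 0 0;1 0 0 0 0 0 0;1 0 0 0 0 0 0;1 0 0 0 0 0 0;1 0 0 0 0 0 0")

```text
clock: 25.7
eef_pos: [0.5308, 0.235, 0.136]
tool_rot: [0.73, 0.683, 0.0, -0.0]
ft_force: [-0.5, 0.1, -0.0]
grip_width: 0.0851
grasp_force: 0.0
```

Emit:
send_rows(steps="1 0 0 0.001 0 0 0;1 0 0 0.005 0 0 0;1 0 0 0.01 0 0 0;1 0 0 0.02 0 0 0;1 0 0 0.03 0 0 0")

```text
clock: 26.12
eef_pos: [0.5292, 0.2344, 0.201]
tool_rot: [0.73, 0.683, -0.002, -0.001]
ft_force: [0.7, -0.6, -0.3]
grip_width: 0.0855
grasp_force: 0.0
```

Emit:
send_rows(steps="1 0 0 0.03 0 0 0;1 0 0 0.03 0 0 0;1 -0.03 0 0.01 0 0 0;1 -0.03 0 0 0 0 0;1 -0.03 0 0 0 0 0")

```text
clock: 26.53
eef_pos: [0.4408, 0.2353, 0.2743]
tool_rot: [0.731, 0.683, 0.002, 0.0]
ft_force: [-0.6, 0.2, -0.5]
grip_width: 0.0853
grasp_force: 0.0
```

Emit:
send_rows(steps="1 -0.03 0 0 0 0 0;1 -0.03 0 0 0 0 0;1 -0.02 0 0 0 0 0;1 0 0 0 0 0 0;1 0 0 0 0 0 0")

```text
clock: 26.95
eef_pos: [0.3603, 0.2353, 0.2737]
tool_rot: [0.73, 0.684, 0.002, 0.0]
ft_force: [-0.4, -0.9, -0.0]
grip_width: 0.0849
grasp_force: 0.0
```

```bash
python3 - <<'E'
from h import *
o,M=st()
S=camera("side");T=camera("top")
cv2.imwrite("pics/p7.png",np.hstack([cv2.resize(T["frame"][140:260,140:300],(400,300)),cv2.resize(S["frame"][90:240,150:350],(400,300))])[...,::-1])
E
```

```text
t 26.95 p [0.3603 0.2353 0.2737] y [ 0.9978 -0.0656  0.0027] z [ 0.0029  0.0022 -1.    ] F [-0.4377 -0.8599 -0.0061] w 0.0849 g 0.0 q [ 0.5783  0.0834 -0.0747  1.409   0.0003  2.2147]
```

View pics/p7.png

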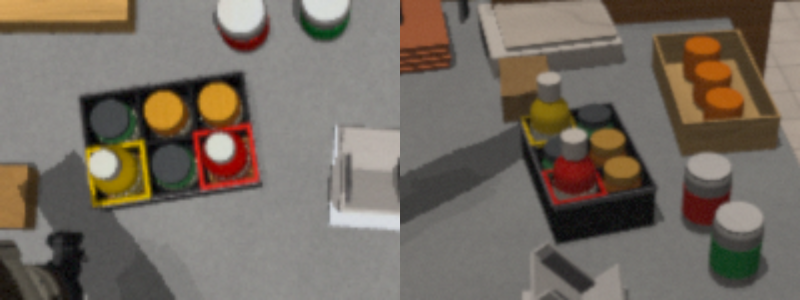

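Both bottles stand upright in their own cells, red at (225,155) and yellow at (118,173) in the top view. The jars haven't moved, the rack is empty and the arm is clear.

```bash
python3 -c "
from workcell import *
print(job_done())"
```

```text
the job is handed in; nothing more can be done
None
```

The red and yellow bottles each stand upright on their boards in the cells framed in their own colours, nothing else appears disturbed in the final pictures, and the job was handed in at about 27 s.

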